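Slide a blank along the fence of a sawing jig up to its length stop

TASK

Set the hardwood blank that lies loose on the sawing jig ready to be sawn, by pushing it with the fingertips only, never picking it up. First push it flat against the long fence, short of the front cheek, then slide it along the fence, into the slot behind the cheek, until its end butts against the stop block. Leave it lying flat, tight against both fence and stop, move the hand clear, and do not disturb the tools on the bench.

Things in the scene. Friction and masses are not known exactly. Their poses are not given: they have to be found in the camera images.
- jig: Sawing jig screwed to the bench: plywood board 180 (x) x 390 (y) x 18 mm. Origin: centre of its underside; +x from the open near edge to the fence, +y along the fence to the stop. The bed (board's top) is at z 18 mm, waxed: wood slides easily on it, fingertips grip wood better. The straight wooden fence runs full length; its guiding side is at x 55 mm, it is 22 mm thick, top at z 50 mm.
- cheek (a point): Short wooden cheek fixed in front of the fence: 20 (x) x 44 (y) mm, top 32 mm above the bed. Point: centre of its foot, on the bed, at x 0, y 65, z 18 mm of the jig; axes as the jig's. Between cheek and fence is a slot 45 mm wide, open at the top and both ends; the blank enters from the -y end. A 2 mm saw kerf crosses fence and cheek, which so looks like two small blocks side by side.
- stop: Wooden length stop, a block 41 (x) x 36 (y) x 28 mm high with a black star knob (top 45 mm over the bed), clamped fast against the fence beyond the cheek, its setting varies. Origin: the corner where its working face, the fence and the bed meet; axes as the jig's. The working face is the plane y = 0, looking to -y; the block lies at +y, -x of it.
- blank: The work: a loose planed hardwood blank, 40 (x) x 120 (y) x 16 mm high, 40 to 80 g, lying flat and skewed on the open part of the jig's bed. Origin at the centre of its underside; y along its length, z up. Seated, its centre is 20 mm from the fence's side and 60 mm from the stop's working face.
- mallet: Bystander: turned wooden mallet standing on its head (86 mm across), handle up, 260 mm tall, to the right of the jig. Origin at the centre of its underside.
- chisel: Bystander: bench chisel about 270 mm long, 27 mm wide, lying on the bench to the left of the jig. Origin near mid-length, on the bench; x towards the blade.
- plane: Bystander: metal block plane 160 x 50 x 60 mm high, on the bench to the left of the chisel. Origin at the centre of its sole.
Mind the look-alikes: they are no part of the job. Of the things shaped like the blank, the wooden one is meant.

How it is judged:
By the outcome, as a careful person would: the job done as asked, in the order asked, and still so for the second after the job is handed in, with the robot touching nothing.
It also fails if it takes over 51 s, if anything falls off the work surface, if the arm or the gripper's body presses on something with over 40 N, if the wrist force passes 120 N, or if a joint passes its speed limit or range.

ROBOT

A 7-joint arm with a two-finger parallel gripper is mounted at the origin on the work surface. World frame = base frame: x ahead of the robot, y to its left, z up, the work surface at z = 0. Lengths are in m, angles in rad, forces in N, time in s.
With the tool pointing down it reaches from about 0.4 to 0.85 m from the base axis. Payload 10.4 kg.
Tool frame: the origin (TCP) lies at the very end of the fingers, on their centre line; the grasp point (between the pads) lies 19 mm behind it; y points along the fingers, z is the direction in which the jaws open and shut, and the axes are right-handed (so a half turn about y gives the same grasp; the last joint's range is limited). The gripper opens to 85 mm and grips with 20 to 120 N. Pads are 22 mm wide; open, the fingers measure 114 mm over their backs; the gripper's body (76 mm by 85 mm) begins 54 mm behind the grasp point. The pads swing forward as they close: fully open they stand 13 mm farther back than shut.
Start: joints at [-1.244, 0.332, -0.065, 1.46, 0.022, 1.35, -0.088], TCP at [0.214, 0.587, 0.231] pointing down, gripper open.
Joint ranges: [-2.6, 2.6], [-0.5, 2.12], [-1.47, 1.34], [0.16, 2.42], [-1.27, 4.41], [0.06, 2.06], [-2.6, 2.6]. Speed limits (rad/s): [2.22, 2.22, 2.79, 2.79, 3.14, 3.14, 3.14].

INTERFACE

Orientations are given as a unit quaternion [x, y, z, w].
In Python, from workcell import manip gives the robot as it stands.
- The arm moves only by the tool arm_command, never from a script. Its argument "commands" is a list that holds one entry, the list of rows, each a list of 6 numbers: the shift along the world's x, y, z in cm, then the turn, a rotation vector about the world's x, y, z in degrees. A call has 1 to 20 rows; each row is the pose to reach, as a shift and turn from the pose commanded when the call began; what a row does not reach only later rows make up. A row lasts 1/10 s, in which the tool goes at most 50 mm and 8.59 degrees, less where a joint would pass 70% of its speed; a pose out of reach is approached as far as the arm can. A call with a gripper value outside its range is refused whole. "claw" is the finger opening in cm, from 0 to 8.54, set as the call begins (left out, the last holds). The fingers move at their own pace and stop on an object; "newtons" is the grip in N (left out, the last holds). Time passes only in rows, so rows that repeat a pose let the fingers close. It gives the time, the measured TCP pose, the force and the opening at its end, in the units of the state.
- manip.get_obs(): the state, without advancing time (a new reading comes with each control period).
- manip.camera(name): name is "side" or "top" or "wrist"; returns a dict with "pixels" (420x560x3 uint8, blue, green, red), "depth" (420x560 float32, m along the optical axis (not along the pixel's ray), 0 where there is no reading), "K" (3x3 intrinsics, pixels), "rvec" (rotation vector, rad) and "tvec" (3), from world to camera coordinates, as OpenCV has them. Camera axes: x right, y down, z forward; pixel columns grow to the right and rows downward; lengths in m; the calibration is good to about 2 mm. A picture is of the moment at which its call begins.
- manip.hand_in(): hands the job in, once; it reports no verdict.
Trained networks look in the newest picture that a camera, given by its name, has taken for a name from the list of things; names that differ only in an ending like _2 or _b are one class to them, and where a whole thing is asked for, a point or a joint stands for the part that bears it (a point fixed in the world has none). Each returns a list of dicts, best first, with "p" (0 to 1); they miss things now and then, are a little off and sometimes report something else, mostly with a low value. They report only what shows in the picture. A call takes as long as a camera call. They do not tell look-alikes from the thing itself.
- manip.masks_of(camera, thing): "mask" (420x560 bool, what is visible of it) and "bbox" ([left, top, right, bottom] in pixels, round what is visible of it).
The state is a dict: "clock": time; "joint_pos": joint angles; "joint_velocities": joint speeds; "tau": joint torques, N m; "position": TCP position; "ee_rot": TCP orientation; "ft_force": force on the tool from outside, world axes, zero at the start; "torque": the same for the moment, N m; "grip_width": opening from 0.0 (shut) to 1.0 (fully open).
Only numpy, scipy, OpenCV 4.12 (cv2) and the standard library are available. Lean on these libraries where they do the work, as an engineer would, in place of code of your own. Each camera call takes 0.05 s, during which the arm holds its last target.

## Working session

There is one attempt and no reset: what is moved stays moved. The work goes in short steps, Python scripts to look and compute and a tool call to move; the robot and the scene stay as the last step left them, time stands still between calls to the robot, and variables do not carry over. Pictures are saved under pics/ and viewed, and the job is handed in when it is done.

Besides the shell and the picture viewer there is one more tool, called as name(argument=value, ...) on one line, values as JSON. arm_command: Moves the arm, as the interface text tells. Its arguments: {"type":"object","properties":{"commands":{"type":"array"},"claw":{"type":"number"},"newtons":{"type":"number"}},"required":["commands"]}

```bash
ls; mkdir -p pics; cat > h.py <<'E'
import numpy as np, cv2
from workcell import manip
def cam(n):
    c=manip.camera(n); return c
def world(c,mask=None):
    d=c["depth"];K=c["K"];R,_=cv2.Rodrigues(np.array(c["rvec"],float));t=np.array(c["tvec"],float).ravel()
    v,u=np.mgrid[0:d.shape[0],0:d.shape[1]]
    P=np.stack([(u-K[0,2])/K[0,0]*d,(v-K[1,2])/K[1,1]*d,d],-1)
    return (P-t)@R
E
python3 - <<'E'
from h import *
o=manip.get_obs(); print({k:np.round(v,3) for k,v in o.items()})
for n in ["top","side","wrist"]:
    c=cam(n); cv2.imwrite(f"pics/{n}0.png",c["pixels"]); np.savez(f"{n}0.npz",**c)
    for th in ["jig","stop","blank","mallet","chisel","plane"]:
        for r in manip.masks_of(n,th): print(n,th,round(r["p"],2),r["bbox"])
E
```

```text
pics
{'clock': np.float64(0.0), 'joint_pos': array([-1.244,  0.333, -0.065,  1.461,  0.022,  1.35 , -0.089]), 'joint_velocities': array([ 0.001, -0.002, -0.002,  0.001,  0.   ,  0.002,  0.   ]), 'tau': array([-2.0000e-03, -6.2544e+01,  4.8000e-02, -3.9159e+01,  1.6000e-02,
        1.0000e-02,  0.0000e+00]), 'position': array([0.214, 0.587, 0.231]), 'ee_rot': array([ 0.697, -0.123,  0.123, -0.696]), 'ft_force': array([-0.232, -0.323,  0.416]), 'torque': array([ 0.018, -0.01 , -0.016]), 'grip_width': np.float64(1.0)}
top jig 0.88 [208.8, 163.8, 341.2, 233.2]
top stop 0.67 [231.4, 175.7, 239.9, 189.8]
top blank 0.94 [298.6, 249.6, 338.6, 276.1]
top blank 0.84 [355.6, 218.2, 391.6, 252.3]
top blank 0.83 [342.2, 135.0, 383.0, 158.5]
top blank 0.55 [288.2, 192.9, 329.9, 209.6]
top mallet 0.97 [397.8, 157.7, 442.7, 191.3]
top chisel 0.71 [165.5, 131.8, 176.7, 221.2]
top plane 0.94 [126.1, 168.0, 146.4, 218.4]
side jig 0.78 [198.7, 162.3, 299.7, 268.7]
side stop 0.86 [221.5, 216.6, 241.6, 237.3]
side blank 0.75 [236.0, 146.4, 272.9, 166.3]
side blank 0.69 [276.8, 178.6, 304.8, 202.9]
side chisel 0.55 [133.6, 271.6, 243.9, 307.2]
side plane 0.71 [144.0, 300.8, 224.1, 343.3]
wrist plane 0.61 [230.7, 376.4, 275.7, 399.4]
```

View pics/top0.png

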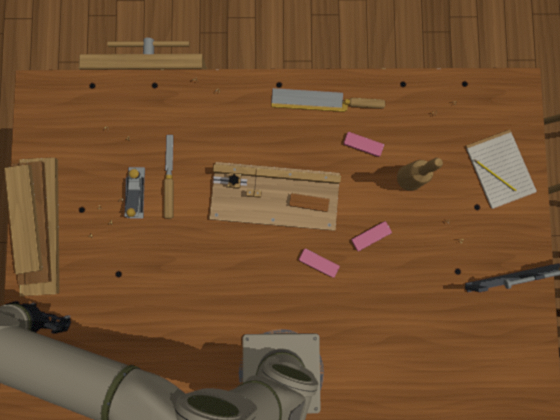

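View pics/side0.png

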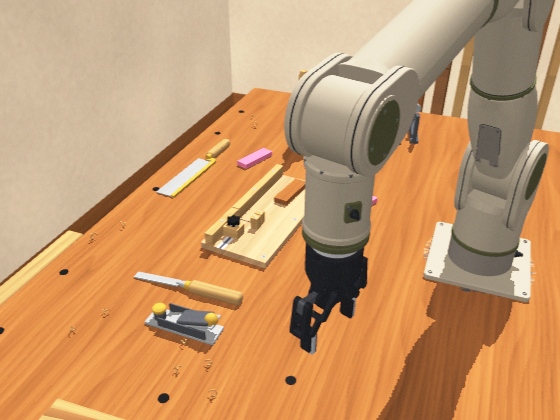

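```bash
python3 - <<'E'
from h import *
c=dict(np.load("top0.npz")); im=c["pixels"]
cv2.imwrite("pics/crop0.png",cv2.resize(im[120:285,200:400],None,fx=3.6,fy=3.6,interpolation=cv2.INTER_CUBIC))
W=world(c)
for n,(u,v) in dict(blankjig=(309,201),b2=(318,263),b3=(373,235),b4=(362,147),stop=(235,183),jig=(325,218),mallet=(420,174)).items(): print(n,W[v,u].round(4))
R,_=cv2.Rodrigues(c["rvec"]); print(R.round(3), c["K"].round(1), (-R.T@c["tvec"].ravel()).round(3))
E
```

```text
blankjig [ 0.5187 -0.0913  0.0329]
b2 [ 0.3289 -0.1169  0.0186]
b3 [ 0.4128 -0.287   0.0247]
b4 [ 0.69   -0.2622  0.0165]
stop [0.5715 0.1333 0.0656]
jig [ 0.4666 -0.1406  0.0231]
mallet [ 0.5833 -0.4042  0.1332]
[[-0.009 -1.     0.007]
 [-0.995  0.008 -0.098]
 [ 0.098 -0.008 -0.995]] [[461.4   0.  277.4]
 [  0.  461.4 205.7]
 [  0.    0.    1. ]] [0.367 0.018 1.442]
```

View pics/crop0.png

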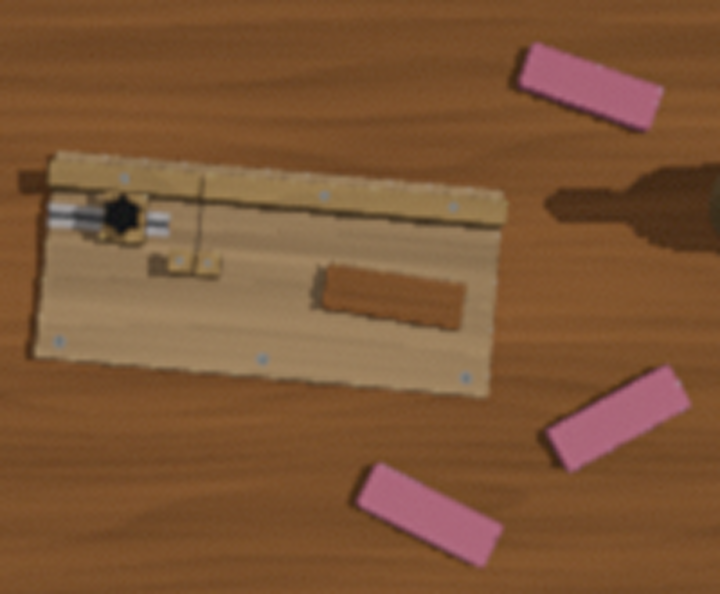

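View pics/wrist0.png

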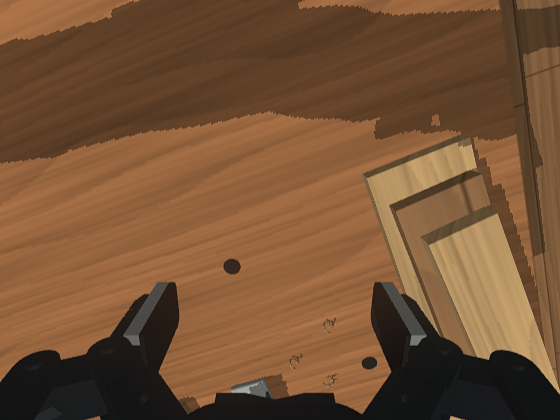

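```bash
python3 - <<'E'
from h import *
from scipy.spatial.transform import Rotation as Ro
c=dict(np.load("wrist0.npz")); R,_=cv2.Rodrigues(c["rvec"]); o=manip.get_obs()
T=Ro.from_quat(o["ee_rot"]).as_matrix(); print("tool axes cols\n",T.round(3)); print("cam pos",(-R.T@c["tvec"].ravel()).round(3),"R",R.round(3)); 
print("cam in tool",(T.T@(-R.T@c["tvec"].ravel()-o["position"])).round(3),(R@T).round(3),c["K"].round(0))
# jig edges from top
c=dict(np.load("top0.npz"));W=world(c);
for th in ["jig","blank","stop"]:
  for r in manip.masks_of("top",th):
    m=r["mask"];P=W[m]; P=P[P[:,2]<.12]
    if th=="jig": P=P[P[:,2]<.03]
    rect=cv2.minAreaRect(P[:,:2].astype(np.float32)); print(th,r["p"],rect,np.percentile(P[:,2],[5,50,95]).round(3)); print(cv2.boxPoints(rect).round(3).tolist())
E
```

```text
tool axes cols
 [[ 0.939  0.     0.343]
 [-0.343  0.     0.939]
 [-0.    -1.     0.   ]]
cam pos [0.137 0.615 0.374] R [[ 0.342  0.94   0.   ]
 [ 0.889 -0.324  0.323]
 [ 0.304 -0.11  -0.946]]
cam in tool [-0.083 -0.143 -0.   ] [[-0.    -0.     1.   ]
 [ 0.946 -0.323  0.   ]
 [ 0.323  0.946  0.   ]] [[340.   0. 274.]
 [  0. 340. 215.]
 [  0.   0.   1.]]
jig 0.88 ((0.5397982597351074, 0.014882296323776245), (0.401632159948349, 0.18876086175441742), 84.85224914550781) [0.013 0.019 0.024]
[[0.42800000309944153, -0.1770000010728836], [0.6159999966621399, -0.1940000057220459], [0.6520000100135803, 0.20600000023841858], [0.46399998664855957, 0.22300000488758087]]
blank 0.94 ((0.3305417597293854, -0.12001775205135345), (0.11916688829660416, 0.038563914597034454), 63.07935333251953) [0.012 0.017 0.022]
[[0.28600001335144043, -0.164000004529953], [0.32100000977516174, -0.18199999630451202], [0.375, -0.07599999755620956], [0.3400000035762787, -0.057999998331069946]]
blank 0.84 ((0.4122145473957062, -0.28637975454330444), (0.04292130842804909, 0.12583523988723755), 27.551559448242188) [0.006 0.0
[... 426 characters left out ...]
21399, -0.21899999678134918], [0.703000009059906, -0.20499999821186066]]
blank 0.55 ((0.5162276029586792, -0.09133559465408325), (0.11930069327354431, 0.039337486028671265), 80.54605102539062) [0.029 0.035 0.04 ]
[[0.4869999885559082, -0.1469999998807907], [0.5260000228881836, -0.15299999713897705], [0.5450000166893005, -0.035999998450279236], [0.5070000290870667, -0.028999999165534973]]
stop 0.67 ((0.5855287313461304, 0.1363680064678192), (0.04105729982256889, 0.0339139960706234), 0.45130839943885803) [0.044 0.061 0.068]
[[0.5649999976158142, 0.15299999713897705], [0.5649999976158142, 0.11900000274181366], [0.6060000061988831, 0.11999999731779099], [0.6060000061988831, 0.15299999713897705]]
```

Candidates: the brown block on the jig at (309,201), and three pink blocks on the bench at (318,263), (373,235) and (362,147). The brown wooden one on the bed (top at z 0.034) is the blank. The crop shows it skewed, short of the cheek at about (255,193), with the stop at (235,182). Next I'll move the hand so the wrist camera looks over the jig, with the jaw direction along the fence.

arm_command(commands=[[[6, -15, 0, 0, 0, 4], [12, -30, 0, 0, 0, 8], [25, -59, -1, 0, 0, 15], [25, -59, -1, 0, 0, 15], [25, -59, -1, 0, 0, 15], [25, -59, -1, 0, 0, 15], [25, -59, -1, 0, 0, 15], [25, -59, -1, 0, 0, 15], [25, -59, -1, 0, 0, 15], [25, -59, -1, 0, 0, 15], [25, -59, -1, 0, 0, 15], [25, -59, -1, 0, 0, 15], [25, -59, -1, 0, 0, 15], [25, -59, -1, 0, 0, 15], [25, -59, -1, 0, 0, 15], [25, -59, -1, 0, 0, 15], [25, -59, -1, 0, 0, 15], [25, -59, -1, 0, 0, 15]]], claw=5)

```text
clock: 3.0
position: [0.464, -0.0019, 0.2214]
ee_rot: [-0.706, 0.03, -0.03, 0.707]
ft_force: [0.0, -0.1, 0.8]
grip_width: 0.586
```

```bash
python3 - <<'E'
from h import *
c=cam("wrist"); cv2.imwrite("pics/w1.png",c["pixels"]); np.savez("w1.npz",**c)
W=world(c)
for th in ["jig","stop","blank","cheek"]:
  for r in manip.masks_of("wrist",th):
    m=r["mask"];P=W[m];P=P[(P[:,2]<.12)]
    print(th,round(r["p"],2),r["bbox"],cv2.minAreaRect(P[:,:2].astype(np.float32)),np.percentile(P[:,2],[5,50,95]).round(3))
    np.save(f"m_{th}_{int(r['bbox'][0])}.npy",m)
o=manip.get_obs(); print(o["clock"],o["position"],o["grip_width"],o["ft_force"])
E
```

```text
jig 0.65 [108.7, 164.2, 486.5, 323.2] ((0.5357185006141663, 0.02853350341320038), (0.44276031851768494, 0.1909341812133789), 81.38278198242188) [0.017 0.018 0.05 ]
stop 0.88 [390.4, 258.1, 438.9, 312.7] ((0.5847851634025574, 0.13938608765602112), (0.03743124008178711, 0.04388408362865448), 85.1030044555664) [0.024 0.047 0.064]
blank 0.77 [37.8, 350.8, 72.1, 380.4] ((0.686909556388855, -0.3057253658771515), (0.036356370896101, 0.04226034879684448), 68.17572784423828) [0.003 0.015 0.017]
blank 0.58 [139.1, 216.7, 251.6, 264.5] ((0.5203205347061157, -0.09074746072292328), (0.12000934779644012, 0.04846704751253128), 80.68557739257812) [0.025 0.034 0.035]
cheek 0.7 [110.6, 163.5, 486.1, 323.8] ((0.5508044362068176, 0.018181651830673218), (0.4325931966304779, 0.20505531132221222), 84.63034057617188) [0.017 0.018 0.05 ]
3.25 [ 0.46415368 -0.00259119  0.22136647] 0.5860983302408217 [-0.23787203  0.1066522   0.39747328]
```

View pics/w1.png

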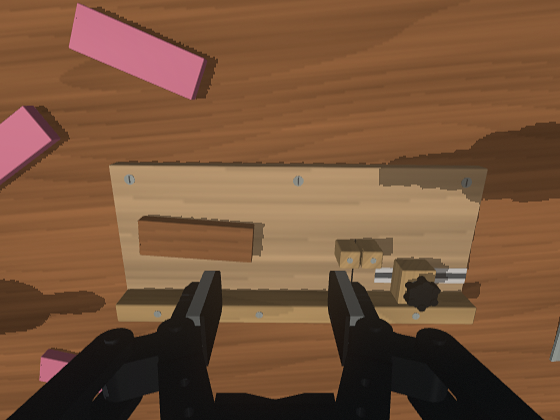

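The wrist view shows the blank at about (196,238), the cheek at (358,253), the stop at (415,280) and the fence along row ~295. Next I fit the jig frame from depth.

```bash
cat >> h.py <<'E'
def fence_fit(W,o=None):
    # fence top pts
    m=(abs(W[...,2]-.050)<.004)&(W[...,0]>.55)&(W[...,0]<.68)&(abs(W[...,1])<.25)
    P=W[m][:,:2].astype(np.float32)
    return P
def rect(P):
    (c,s,a)=cv2.minAreaRect(P.astype(np.float32)); B=cv2.boxPoints((c,s,a))
    e=B[1]-B[0]; f=B[2]-B[1]; e=e if np.linalg.norm(e)>np.linalg.norm(f) else f
    if e[1]<0:e=-e
    return np.array(c),sorted(s),np.degrees(np.arctan2(-e[0],e[1]))
E
python3 - <<'E'
from h import *
c=dict(np.load("w1.npz"));W=world(c);ps=np.array(c["pixels"]).astype(int)
z=W[...,2];X=W[...,0];Y=W[...,1]
reg=(X>.4)&(X<.7)&(abs(Y)<.26)
# bed: near edge line
bed=reg&(abs(z-.018)<.003)&(X<.63)
print("bed z",np.median(z[bed]))
P=W[bed][:,:2]
# near edge: min x per y bin
ys=np.arange(-.16,.19,.01);near=np.array([np.percentile(P[abs(P[:,1]-y)<.003][:,0],.3) for y in ys]);k=np.polyfit(ys,near,1);print("near edge slope deg",np.degrees(np.arctan(k[0])),k)
top=reg&(abs(z-.050)<.003)&(X>.54+.09*Y+.03)
T=W[top][:,:2]
lo=[];yy=[];hi=[]
for y in np.arange(-.18,.2,.005):
    s=T[abs(T[:,1]-y)<.003]
    if len(s)>5: yy.append(y);lo.append(s[:,0].min());hi.append(s[:,0].max())
yy=np.array(yy);lo=np.array(lo);hi=np.array(hi);print(np.c_[yy,lo,hi].round(4)[::4])
def fit(x,y):
    ok=np.ones(len(x),bool)
    for _ in range(6):
        k=np.polyfit(x[ok],y[ok],1);r=abs(np.polyval(k,x)-y);ok=r<max(.0015,2*np.median(r))
    return k,ok.sum()
k,n=fit(yy,lo);print("guide",k,n,np.degrees(np.arctan(k[0])));k2,n2=fit(yy,hi);print("far",k2,n2,np.degrees(np.arctan(k2[0])))
th=np.arctan((k[0]));ey=np.array([np.sin(th),np.cos(th)]);ex=np.array([ey[1],-ey[0]])
print("fence x coord (world dot ex)",np.array([k[1],0])@ex,np.array([k2[1],0])@ex, "near edge",np.array([np.polyval(np.polyfit(ys,near,1),0.),0])@ex)
Q=W.copy()[...,:2];qx=Q@ex;qy=Q@ey
print("y ends bed",np.percentile(qy[bed],[.1,99.9]))
fx=np.array([k[1],0])@ex
# stop: z~.046, within 41 of fence
st=reg&(abs(z-.046)<.0025)&(qx<fx-.003)&(qy>.1)&(qx>fx-.045);print("stop qx,qy",np.percentile(qx[st]-fx,[1,99]),np.percentile(qy[st],[1,99]),st.sum())
ch=reg&(abs(z-.050)<.003)&(qx<fx-.03)&(qx>fx-.08)&(qy<.12)&(qy>0);print("cheek",np.percentile(qx[ch]-fx,[1,99]),np.percentile(qy[ch],[1,99]),ch.sum())
bl=reg&(abs(z-.034)<.003)&(qy<.0)&(qx<fx-.003);print("blank",rect(np.c_[qx[bl]-fx,qy[bl]]), "corners",cv2.boxPoints(cv2.minAreaRect(np.c_[qx[bl]-fx,qy[bl]].astype(np.float32))).round(4).tolist(),"z",np.median(z[bl]))
print(ex,ey,fx)
E
```

```text
bed z 0.018096142634661302
near edge slope deg 5.486542255991257 [0.09605199 0.44693058]
[[-0.18    0.5747  0.5966]
 [-0.16    0.5767  0.5987]
 [-0.14    0.5782  0.5998]
 [-0.12    0.5805  0.5884]
 [-0.06    0.5864  0.6077]
 [-0.04    0.588   0.6094]
 [-0.02    0.5903  0.6113]
 [ 0.      0.592   0.6133]
 [ 0.02    0.5945  0.6146]
 [ 0.04    0.5956  0.6188]
 [ 0.105   0.602   0.622 ]
 [ 0.125   0.5829  0.6255]
 [ 0.145   0.6119  0.6266]
 [ 0.165   0.6074  0.6286]
 [ 0.185   0.6099  0.6323]]
guide [0.09586866 0.59204022] 54 5.476133736126101
far [0.09515501 0.61360685] 52 5.43561439361425
fence x coord (world dot ex) 0.5893381686103099 0.6108063730370751 near edge 0.44489080006643833
y ends bed [-0.21769928  0.26101407]
stop qx,qy [-0.04191448 -0.00350563] [0.17649251 0.21169295] 517
cheek [-0.06442742 -0.04555267] [0.10960632 0.11979959] 195
blank (array([-0.06729717, -0.04973681]), [0.04056350886821747, 0.10150949656963348], np.float32(-3.8441117)) corners [[-0.0908999964594841, -0.0989999994635582], [-0.05050000175833702, -0.10170000046491623], [-0.043699998408555984, -0.0005000000237487257], [-0.08410000056028366, 0.002300000051036477]] z 0.03397302086327821
[ 0.99543604 -0.09543112] [0.09543112 0.99543604] 0.5893381686103099
```

```bash
cat >> h.py <<'E'
EX=np.array([0.99543604,-0.09543112]);EY=np.array([0.09543112,0.99543604]);FX=0.58934;QY0=.0666
def jig(W): # jig coords relative: x minus fence side (neg toward robot), y jig
    return W[...,:2]@EX-FX, W[...,:2]@EY-QY0
def toworld(fx,y): return (fx+FX)*EX+(y+QY0)*EY
def report(c):
    W=world(c);x,y=jig(W);z=W[...,2];pb=c["pixels"].astype(int)
    red=(pb[...,2]>1.5*pb[...,1]) # reddish
    bl=(abs(z-.034)<.003)&(x<.003)&(x>-.14)&(y>-.195)&(y<.12)
    bl=cv2.morphologyEx(bl.astype(np.uint8),cv2.MORPH_OPEN,np.ones((3,3)))
    n,l,s,_=cv2.connectedComponentsWithStats(bl); i=1+np.argmax(s[1:,4]); bl=l==i
    P=np.c_[x[bl],y[bl]].astype(np.float32); r=cv2.minAreaRect(P)
    print("blank n",bl.sum(),"c",np.round(rect(P)[0]*1000,1),"size",np.round(np.array(rect(P)[1])*1000,1),"ang",round(float(rect(P)[2]),2)); print((cv2.boxPoints(r)*1000).round(1).tolist(), "x1-99",(np.percentile(P[:,0],[1,99])*1000).round(1),"y",(np.percentile(P[:,1],[1,99])*1000).round(1))
    st=(abs(z-.046)<.0025)&(x<-.003)&(y>.09)&(y<.16)&(x>-.045)
    if st.sum()>20: print("stop face y",(np.percentile(y[st],[1,3,97,99])*1000).round(1))
E
python3 - <<'E'
from h import *
c=dict(np.load("w1.npz"));report(c)
o=manip.get_obs();p=o["position"];print("tcp jig",[round(float(v)*1000,1) for v in jig(p)],p)
W=world(c);x,y=jig(W);z=W[...,2]
ch=(abs(z-.050)<.003)&(x<-.035)&(x>-.08)&(y<.1)&(y>.02);print("cheek",np.percentile(x[ch],[1,99]),np.percentile(y[ch],[1,99]))
t=toworld(-.125,-.118);print("pre target",t,(t-p[:2])*100)
E
```

```text
blank n 4028 c [ -66.7 -107.1] size [ 40.6 120. ] ang -3.91
[[-91.0, -165.60000610351562], [-50.5, -168.39999389648438], [-42.400001525878906, -48.599998474121094], [-82.80000305175781, -45.79999923706055]] x1-99 [-88.7 -45.5] y [-165.1  -48.3]
stop face y [109.9 110.  144.2 145.1]
tcp jig [-127.1, -24.9] [ 0.46415368 -0.00259119  0.22136647]
cheek [-0.06470139 -0.0455123 ] [0.04325382 0.08591876]
pre target [ 0.45731561 -0.0954779 ] [-0.68380689 -9.28867044]
```

Jig frame, cheek (y 43–86) and stop (face at y 110) all match the given sizes. The blank's centre is at jig (−66.7 from the fence, −107), skewed −3.9°. Now I'll go down on its near side.

arm_command(commands=[[[-0.6, -4, 0, 0, 0, -0.4], [-0.6, -8.2, -2, 0, 0, -0.4], [-0.6, -8.2, -6, 0, 0, -0.4], [-0.6, -8.2, -10, 0, 0, -0.4], [-0.6, -8.2, -14, 0, 0, -0.4], [-0.6, -8.2, -17, 0, 0, -0.4], [-0.6, -8.2, -18.5, 0, 0, -0.4], [-0.6, -8.2, -19.3, 0, 0, -0.4], [-0.6, -8.2, -19.7, 0, 0, -0.4], [-0.6, -8.2, -19.7, 0, 0, -0.4], [-0.6, -8.2, -19.7, 0, 0, -0.4]]], claw=3)

```text
clock: 4.35
position: [0.4588, -0.0848, 0.0252]
ee_rot: [-0.706, 0.033, -0.034, 0.706]
ft_force: [0.9, -0.5, -0.4]
grip_width: 0.352
```

```bash
python3 - <<'E'
from h import *
for n in ["wrist","side"]:
    c=cam(n); cv2.imwrite(f"pics/{n}2.png",c["pixels"])
    if n=="wrist": report(c)
    else: cv2.imwrite("pics/side2c.png",cv2.resize(c["pixels"][120:280,190:350],None,fx=3.6,fy=3.6,interpolation=cv2.INTER_CUBIC))
o=manip.get_obs();p=o["position"];print("tcp jig",[round(float(v)*1000,1) for v in jig(p)],p,o["ft_force"],o["clock"],o["grip_width"])
E
```

```text
blank n 3396 c [ -75.  -107.2] size [26.2 47.1] ang -4.38
[[-89.9000015258789, -129.6999969482422], [-63.79999923706055, -131.6999969482422], [-60.20000076293945, -84.69999694824219], [-86.30000305175781, -82.69999694824219]] x1-99 [-87.5 -64. ] y [-129.7  -84.9]
tcp jig [-124.5, -107.2] [ 0.45881597 -0.08475051  0.02512618] [ 0.16806736  0.9435982  -0.45912443] 4.45 0.35192276501887393
```

View pics/wrist2.png

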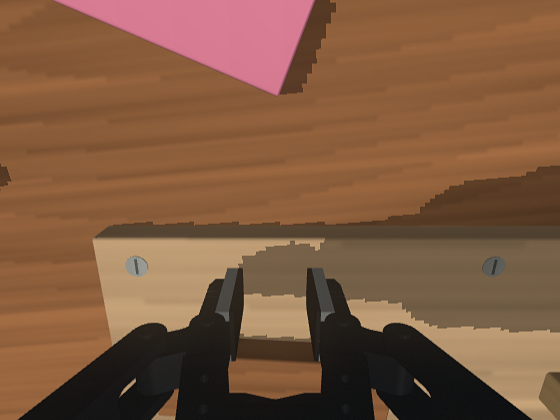

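View pics/side2c.png

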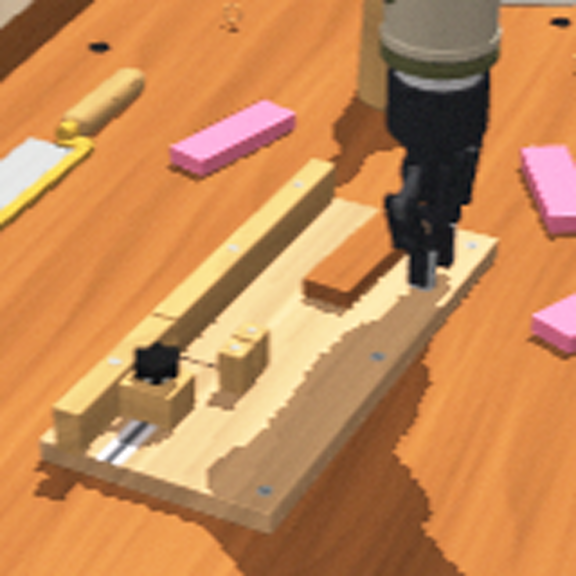

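arm_command(commands=[[[0, 0, -0.3, 0, 0, 0], [0.5, -0.05, -0.3, 0, 0, 0], [1.0, -0.1, -0.3, 0, 0, 0], [1.4, -0.13, -0.3, 0, 0, 0], [1.7, -0.16, -0.3, 0, 0, 0], [2.0, -0.19, -0.3, 0, 0, 0], [2.3, -0.22, -0.3, 0, 0, 0], [2.6, -0.25, -0.3, 0, 0, 0], [2.9, -0.28, -0.3, 0, 0, 0], [3.2, -0.31, -0.3, 0, 0, 0], [3.5, -0.34, -0.3, 0, 0, 0], [3.9, -0.37, -0.3, 0, 0, 0], [4.2, -0.4, -0.3, 0, 0, 0], [4.5, -0.43, -0.3, 0, 0, 0], [4.8, -0.46, -0.3, 0, 0, 0], [5.1, -0.49, -0.3, 0, 0, 0], [5.4, -0.52, -0.3, 0, 0, 0], [5.7, -0.55, -0.3, 0, 0, 0], [6.0, -0.57, -0.3, 0, 0, 0]]])

```text
clock: 6.35
position: [0.5184, -0.0906, 0.0213]
ee_rot: [-0.706, 0.034, -0.034, 0.706]
ft_force: [0.2, 0.7, 0.3]
grip_width: 0.354
```

```bash
python3 - <<'E'
from h import *
c=cam("top"); report(c); cv2.imwrite("pics/top3c.png",cv2.resize(c["pixels"][150:250,200:350],None,fx=4,fy=4,interpolation=cv2.INTER_CUBIC))
o=manip.get_obs();p=o["position"];print("tcp jig",[round(float(v)*1000,1) for v in jig(p)],p,o["ft_force"],o["clock"],o["grip_width"])
c=cam("side");cv2.imwrite("pics/side3c.png",cv2.resize(c["pixels"][120:280,190:350],None,fx=3.6,fy=3.6,interpolation=cv2.INTER_CUBIC))
E
```

```text
blank n 26 c [-25.2 -61.5] size [12.6 18.5] ang -84.29
[[-35.0, -56.20000076293945], [-33.70000076293945, -68.69999694824219], [-15.300000190734863, -66.9000015258789], [-16.600000381469727, -54.400001525878906]] x1-99 [-34.6 -15.5] y [-67.3 -54.8]
stop face y [108.9 109.6 143.6 144. ]
tcp jig [-64.2, -107.2] [ 0.51888429 -0.09052801  0.02138421] [0.18260509 0.7398855  0.70798298] 6.4 0.35265577541227466
```

View pics/side3c.png

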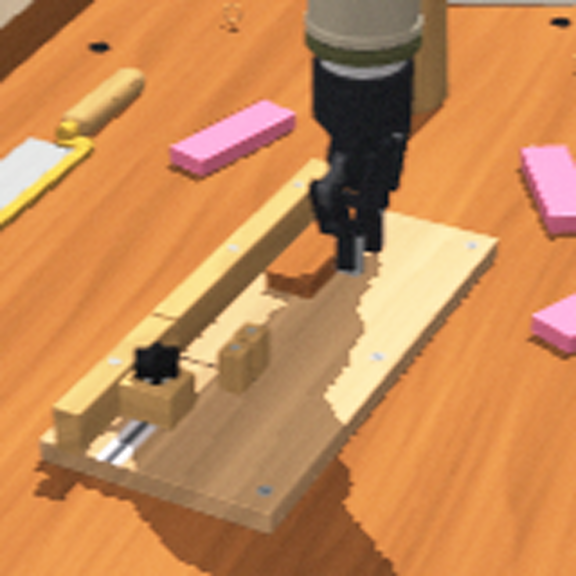

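arm_command(commands=[[[0.3, -0.03, 0, 0, 0, 0], [0.5, -0.05, 0, 0, 0, 0], [0.7, -0.07, 0, 0, 0, 0], [0.9, -0.09, 0, 0, 0, 0], [1.1, -0.11, 0, 0, 0, 0], [1.2, -0.12, 0, 0, 0, 0], [1.3, -0.13, 0, 0, 0, 0], [1.3, -0.13, 0, 0, 0, 0]]])

```text
clock: 7.25
position: [0.5313, -0.0918, 0.0213]
ee_rot: [-0.706, 0.034, -0.034, 0.706]
ft_force: [-0.0, -0.8, -0.3]
grip_width: 0.355
```

```bash
python3 - <<'E'
from h import *
o=manip.get_obs();p=o["position"];print("tcp jig",[round(float(v)*1000,1) for v in jig(p)],p,o["ft_force"],o["clock"],o["grip_width"])
E
```

```text
tcp jig [-51.7, -107.3] [ 0.53129015 -0.09184263  0.02132991] [-0.00154646 -0.82875427 -0.28705494] 7.25 0.35506404849556766
```

arm_command(commands=[[[0.1, -0.01, 0, 0, 0, 0], [0.2, -0.02, 0, 0, 0, 0], [0.2, -0.02, 0, 0, 0, 0]]])

```text
clock: 7.55
position: [0.5317, -0.0919, 0.0209]
ee_rot: [-0.706, 0.035, -0.033, 0.706]
ft_force: [-6.2, 1.4, 4.4]
grip_width: 0.348
```

```bash
python3 - <<'E'
from h import *
o=manip.get_obs();p=o["position"];print("tcp jig",[round(float(v)*1000,1) for v in jig(p)],p,o["ft_force"],o["clock"],o["grip_width"])
c=cam("side");cv2.imwrite("pics/side4c.png",cv2.resize(c["pixels"][130:230,230:330],None,fx=6,fy=6,interpolation=cv2.INTER_CUBIC))
c=cam("wrist");cv2.imwrite("pics/w4.png",c["pixels"])
E
```

```text
tcp jig [-51.2, -107.4] [ 0.53174676 -0.09192392  0.02092332] [-6.23878137  1.40344079  4.38926136] 7.55 0.3477481959454054
```

View pics/side4c.png

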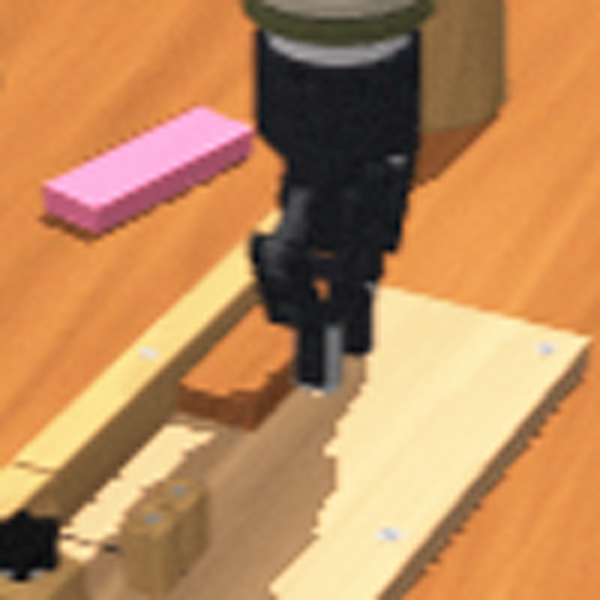

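View pics/w4.png

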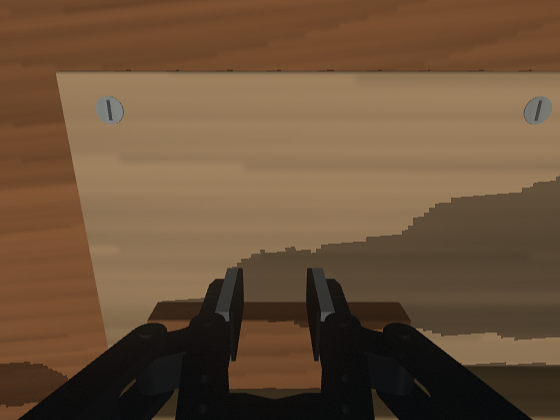

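Contact at 6 N with the TCP at −51 (expected for seated), and the side view shows the blank along the fence at about (220,380). I'll retreat, rise and look.

arm_command(commands=[[[-0.5, 0.05, 0, 0, 0, 0], [-2, 0.2, 0, 0, 0, 0], [-5, 0.5, 1, 0, 0, 0], [-7, 0.7, 5, 0, 0, 0], [-7.5, 0.7, 9, 0, 0, 0], [-7.5, 0.7, 13, 0, 0, 0], [-7.5, 0.7, 17, 0, 0, 0], [-7.5, 0.7, 19, 0, 0, 0], [-7.5, 0.7, 19, 0, 0, 0], [-7.5, 0.7, 19, 0, 0, 0]]], claw=3)

```text
clock: 8.65
position: [0.4582, -0.0849, 0.2111]
ee_rot: [-0.706, 0.033, -0.034, 0.707]
ft_force: [-0.1, 0.3, 0.2]
grip_width: 0.347
```

```bash
python3 - <<'E'
from h import *
c=cam("wrist");cv2.imwrite("pics/w5.png",c["pixels"]); report(c)
o=manip.get_obs();p=o["position"];print("tcp jig",[round(float(v)*1000,1) for v in jig(p)],p,o["ft_force"],o["clock"],o["grip_width"])
E
```

```text
blank n 2204 c [ -19.3 -107.2] size [42.  67.6] ang -0.83
[[-40.79999923706055, -140.6999969482422], [1.2000000476837158, -141.3000030517578], [2.200000047683716, -73.69999694824219], [-39.79999923706055, -73.0999984741211]] x1-99 [-39.6   1. ] y [-140.4  -74.2]
stop face y [109.5 109.8 143.7 145. ]
tcp jig [-125.6, -107.5] [ 0.45772621 -0.08495508  0.21045471] [-1.0290277  -0.01400575 -0.33402308] 8.7 0.3529300303143234
```

View pics/w5.png

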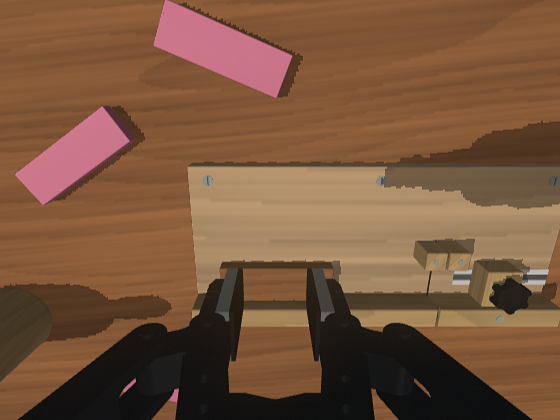

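Blank is flat against the fence (near side at −40, parallel), centre y −107. Now I'll go behind its rear end with the fingers shut.

arm_command(commands=[[[3, -4, 0, 0, 0, 0], [6, -8, 0, 0, 0, 0], [9.6, -10.7, 0, 0, 0, 0], [9.6, -10.7, -4, 0, 0, 0], [9.6, -10.7, -8, 0, 0, 0], [9.6, -10.7, -12, 0, 0, 0], [9.6, -10.7, -14, 0, 0, 0], [9.6, -10.7, -14, 0, 0, 0], [9.6, -10.7, -14, 0, 0, 0]]], claw=0)

```text
clock: 9.6
position: [0.5537, -0.1924, 0.0711]
ee_rot: [0.706, -0.034, 0.033, -0.706]
ft_force: [0.2, -1.2, 1.0]
grip_width: 0.001
```

```bash
python3 - <<'E'
from h import *
o=manip.get_obs();p=o["position"];print("tcp jig",[round(float(v)*1000,1) for v in jig(p)],p,o["ft_force"],o["clock"],o["grip_width"])
c=cam("wrist");cv2.imwrite("pics/w6.png",c["pixels"]); 
c=cam("side");cv2.imwrite("pics/side6c.png",cv2.resize(c["pixels"][100:240,210:350],None,fx=4,fy=4,interpolation=cv2.INTER_CUBIC))
E
```

```text
tcp jig [-19.8, -205.3] [ 0.55373516 -0.19237604  0.07109216] [ 0.24455336 -1.15933128  0.98203652] 9.6 0.000995907563974378
```

View pics/side6c.png

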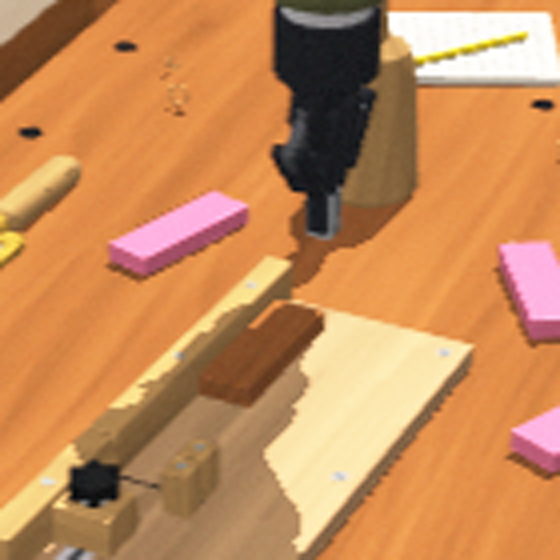

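View pics/w6.png

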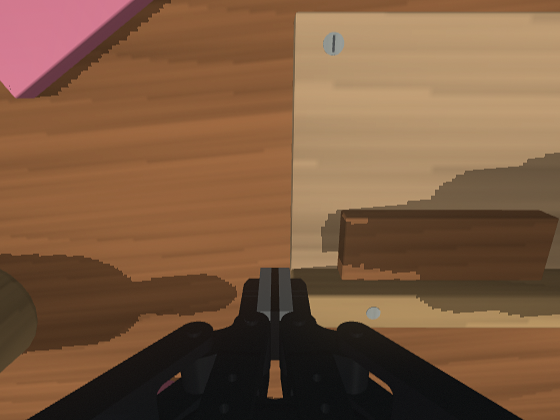

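The blank's rear end is at about (340,245) in the wrist view, free behind, and the fingers are lined up with it. I'll descend and push along the fence.

arm_command(commands=[[[0, 0, -3, 0, 0, 0], [0, 0, -4.4, 0, 0, 0], [0, 0, -4.8, 0, 0, 0], [0, 0, -4.8, 0, 0, 0], [0.1, 1, -4.8, 0, 0, 0], [0.17, 1.7, -4.8, 0, 0, 0], [0.2, 2.1, -4.8, 0, 0, 0], [0.24, 2.5, -4.8, 0, 0, 0], [0.28, 2.9, -4.8, 0, 0, 0], [0.32, 3.3, -4.8, 0, 0, 0], [0.36, 3.7, -4.8, 0, 0, 0], [0.4, 4.1, -4.8, 0, 0, 0], [0.44, 4.5, -4.8, 0, 0, 0], [0.48, 4.9, -4.8, 0, 0, 0], [0.52, 5.3, -4.8, 0, 0, 0], [0.56, 5.7, -4.8, 0, 0, 0], [0.6, 6.1, -4.8, 0, 0, 0]]])

```text
clock: 11.4
position: [0.5602, -0.1307, 0.0233]
ee_rot: [-0.706, 0.034, -0.034, 0.706]
ft_force: [-0.4, -0.7, 0.5]
grip_width: -0.002
```

```bash
python3 - <<'E'
from h import *
o=manip.get_obs();p=o["position"];print("tcp jig",[round(float(v)*1000,1) for v in jig(p)],p,o["ft_force"],o["clock"],o["grip_width"])
c=cam("wrist");cv2.imwrite("pics/w7.png",c["pixels"]); report(c)
c=cam("side");cv2.imwrite("pics/side7c.png",cv2.resize(c["pixels"][120:260,190:330],None,fx=4,fy=4,interpolation=cv2.INTER_CUBIC))
E
```

```text
tcp jig [-19.2, -143.2] [ 0.56022091 -0.13069822  0.02333917] [-0.3870586  -0.74925278  0.47085596] 11.4 -0.0018083033066527596
blank n 20834 c [-19.7 -72.7] size [ 42.5 127.1] ang -0.2
[[-41.20000076293945, -136.1999969482422], [1.2999999523162842, -136.3000030517578], [1.7999999523162842, -9.199999809265137], [-40.70000076293945, -9.0]] x1-99 [-40.1   0.8] y [-128.9  -15.9]
```

View pics/side7c.png

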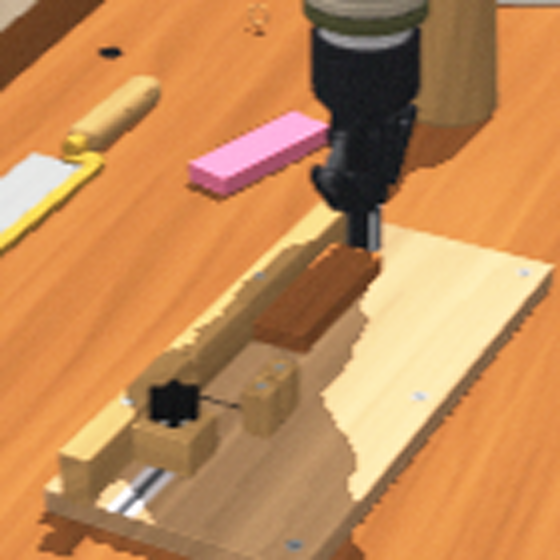

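View pics/w7.png

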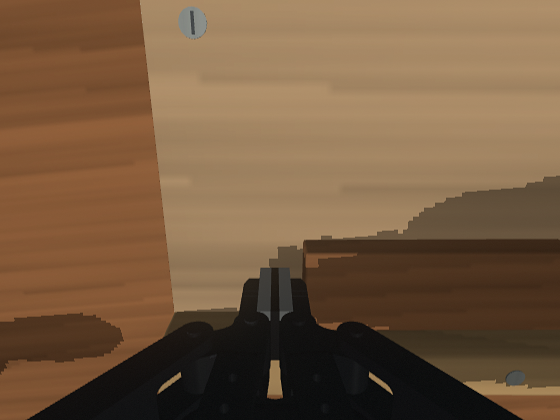

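Blank is flush and parallel, and the rear end is in contact with the fingers. I'll continue up to and into the slot mouth.

arm_command(commands=[[[0.04, 0.4, 0, 0, 0, 0], [0.08, 0.8, 0, 0, 0, 0], [0.12, 1.2, 0, 0, 0, 0], [0.16, 1.6, 0, 0, 0, 0], [0.2, 2.0, 0, 0, 0, 0], [0.24, 2.4, 0, 0, 0, 0], [0.28, 2.8, 0, 0, 0, 0], [0.32, 3.2, 0, 0, 0, 0], [0.36, 3.6, 0, 0, 0, 0], [0.4, 4.0, 0, 0, 0, 0], [0.44, 4.4, 0, 0, 0, 0], [0.48, 4.8, 0, 0, 0, 0], [0.52, 5.2, 0, 0, 0, 0], [0.56, 5.6, 0, 0, 0, 0], [0.6, 6.0, 0, 0, 0, 0]]])

```text
clock: 13.0
position: [0.5662, -0.0707, 0.0233]
ee_rot: [-0.706, 0.034, -0.034, 0.706]
ft_force: [-0.5, -0.5, -0.2]
grip_width: -0.001
```

```bash
python3 - <<'E'
from h import *
o=manip.get_obs();p=o["position"];print("tcp jig",[round(float(v)*1000,1) for v in jig(p)],p,o["ft_force"],o["clock"],o["grip_width"])
c=cam("wrist");cv2.imwrite("pics/w8.png",c["pixels"]); report(c)
E
```

```text
tcp jig [-19.0, -82.9] [ 0.56621621 -0.07070705  0.02334761] [-0.45517109 -0.45038644 -0.23157499] 13.0 -0.001430213694695168
blank n 20704 c [-19.4 -13.2] size [ 42.1 125.4] ang -0.08
[[-40.5, -75.9000015258789], [1.600000023841858, -76.0], [1.7999999523162842, 49.400001525878906], [-40.29999923706055, 49.5]] x1-99 [-39.6   0.8] y [-68.6  44.2]
```

View pics/w8.png

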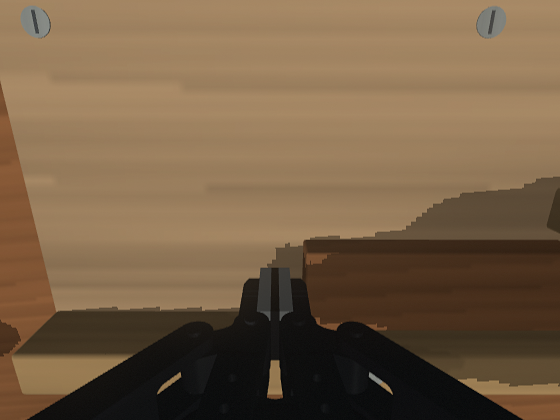

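Still flush along the fence and entering the slot. I'll continue, slowing near the stop.

arm_command(commands=[[[0.04, 0.4, 0, 0, 0, 0], [0.08, 0.8, 0, 0, 0, 0], [0.12, 1.2, 0, 0, 0, 0], [0.16, 1.6, 0, 0, 0, 0], [0.2, 2.0, 0, 0, 0, 0], [0.24, 2.4, 0, 0, 0, 0], [0.28, 2.8, 0, 0, 0, 0], [0.32, 3.2, 0, 0, 0, 0], [0.36, 3.6, 0, 0, 0, 0], [0.4, 4.0, 0, 0, 0, 0], [0.44, 4.4, 0, 0, 0, 0], [0.48, 4.8, 0, 0, 0, 0], [0.5, 5.0, 0, 0, 0, 0], [0.52, 5.2, 0, 0, 0, 0], [0.54, 5.4, 0, 0, 0, 0], [0.55, 5.5, 0, 0, 0, 0], [0.56, 5.6, 0, 0, 0, 0], [0.57, 5.7, 0, 0, 0, 0], [0.57, 5.7, 0, 0, 0, 0]]])

```text
clock: 14.95
position: [0.5719, -0.0139, 0.0233]
ee_rot: [-0.706, 0.034, -0.034, 0.706]
ft_force: [-0.4, 0.1, 0.1]
grip_width: 0.0
```

```bash
python3 - <<'E'
from h import *
o=manip.get_obs();p=o["position"];print("tcp jig",[round(float(v)*1000,1) for v in jig(p)],p,o["ft_force"],o["clock"],o["grip_width"])
c=cam("wrist"); report(c)
E
```

```text
tcp jig [-18.7, -25.8] [ 0.57189592 -0.01388692  0.02331865] [-0.4274633   0.05386736  0.12080775] 14.95 0.00025907109257824876
blank n 20067 c [-18.8  44.4] size [ 42.2 126.8] ang -1.6
[[-41.70000076293945, -18.399999618530273], [0.5, -19.5], [4.099999904632568, 107.19999694824219], [-38.20000076293945, 108.4000015258789]] x1-99 [-39.5   0.9] y [-11.4 101.4]
```

Not yet in contact with the stop. I'll go on in 1 mm steps.

arm_command(commands=[[[0.01, 0.1, 0, 0, 0, 0], [0.02, 0.2, 0, 0, 0, 0], [0.02, 0.2, 0, 0, 0, 0]]])

```text
clock: 15.3
position: [0.5721, -0.0118, 0.0233]
ee_rot: [-0.706, 0.033, -0.033, 0.706]
ft_force: [-0.4, 0.7, 0.6]
grip_width: 0.001
```

arm_command(commands=[[[0.01, 0.1, 0, 0, 0, 0], [0.01, 0.1, 0, 0, 0, 0]]])

```text
clock: 15.5
position: [0.5721, -0.0111, 0.0233]
ee_rot: [0.706, -0.034, 0.034, -0.706]
ft_force: [-0.2, -0.4, 0.1]
grip_width: -0.002
```

arm_command(commands=[[[0.01, 0.1, 0, 0, 0, 0], [0.01, 0.1, 0, 0, 0, 0]]])

```text
clock: 15.7
position: [0.5721, -0.0108, 0.0233]
ee_rot: [0.707, -0.034, 0.034, -0.706]
ft_force: [-0.9, -3.2, -0.0]
grip_width: -0.0
```

arm_command(commands=[[[0.01, 0.1, 0, 0, 0, 0], [0.01, 0.1, 0, 0, 0, 0]]])

```text
clock: 15.9
position: [0.5721, -0.0107, 0.0233]
ee_rot: [0.707, -0.034, 0.034, -0.706]
ft_force: [0.0, -7.9, -0.1]
grip_width: -0.003
```

```bash
python3 - <<'E'
from h import *
o=manip.get_obs();p=o["position"];print("tcp jig",[round(float(v)*1000,1) for v in jig(p)],p,o["ft_force"],o["clock"],o["grip_width"])
c=cam("side");cv2.imwrite("pics/side9c.png",cv2.resize(c["pixels"][160:270,190:310],None,fx=5,fy=5,interpolation=cv2.INTER_CUBIC))
c=cam("top"); report(c)
E
```

```text
tcp jig [-18.8, -22.6] [ 0.57213257 -0.01066218  0.02328743] [ 0.04044208 -7.90430704 -0.09465189] 15.9 -0.002888412343021624Traceback (most recent call last):
  File "<stdin>", line 4, in <module>
  File "h.py", line 29, in report
    n,l,s,_=cv2.connectedComponentsWithStats(bl); i=1+np.argmax(s[1:,4]); bl=l==i
                                                      ~~~~~~~~~^^^^^^^^^
    return _wrapfunc(a, 'argmax', axis=axis, out=out, **kwds)
    return bound(*args, **kwds)
ValueError: attempt to get argmax of an empty sequence
```

View pics/side9c.png

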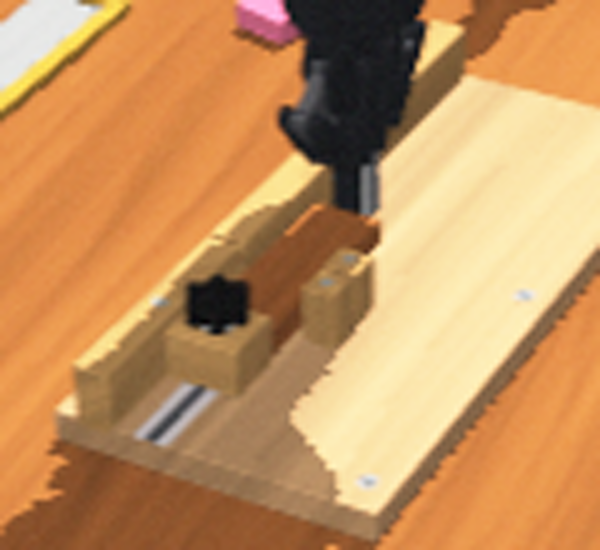

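Butted at the stop with 8 N. I'll back off straight along the fence, then rise to a viewing pose.

arm_command(commands=[[[-0.03, -0.3, 0, 0, 0, 0], [-0.1, -1, 0, 0, 0, 0], [-0.3, -3, 0, 0, 0, 0], [-0.5, -5, 1, 0, 0, 0], [-0.5, -5, 5, 0, 0, 0], [-0.5, -5, 9, 0, 0, 0], [-2, -3, 13, 0, 0, 0], [-6, 1, 15, 0, 0, 0], [-10.5, 4, 18, 0, 0, 0], [-10.5, 5, 20, 0, 0, 0], [-10.5, 5, 20, 0, 0, 0], [-10.5, 5, 20, 0, 0, 0], [-10.5, 5, 20, 0, 0, 0]]])

```text
clock: 17.3
position: [0.4674, 0.0398, 0.223]
ee_rot: [0.706, -0.034, 0.034, -0.706]
ft_force: [0.1, -0.2, -0.5]
grip_width: 0.001
```

```bash
python3 - <<'E'
from h import *
c=cam("wrist");cv2.imwrite("pics/w10.png",c["pixels"]); np.savez("w10.npz",**c); report(c)
W=world(c);x,y=jig(W);z=W[...,2]
bl=(abs(z-.034)<.0025)&(x<.0)&(x>-.1)&(y>-.1)&(y<.12)
for yy in np.arange(-.008,.112,.01):
    s=bl&(abs(y-yy)<.0015); print(round(yy*1e3),s.sum(),(np.array([x[s].min(),x[s].max()])*1e3).round(1) if s.sum() else "")
for xx in np.arange(-.036,-.002,.006):
    s=bl&(abs(x-xx)<.0015); print("x",round(xx*1e3),(np.array([y[s].min(),y[s].max()])*1e3).round(1), "blank z",np.median(z[s]).round(4))
cv2.imwrite("pics/w10c.png",cv2.resize(c["pixels"][180:340,180:400],None,fx=3.6,fy=3.6,interpolation=cv2.INTER_CUBIC))
o=manip.get_obs();print(o["clock"],o["position"],o["ft_force"])
E
```

```text
blank n 2170 c [-18.9  50.5] size [ 42.7 120. ] ang 0.09
[[-40.29999923706055, 110.4000015258789], [-40.20000076293945, -9.600000381469727], [2.5, -9.5], [2.4000000953674316, 110.5]] x1-99 [-39.8   0.8] y [ -8.2 110.2]
stop face y [110.  110.2 144.4 145.4]
-8 38 [-39.8 -23.8]
2 10 [-39.6 -33.1]
12 6 [-39.5 -37.4]
22 9 [-39.5 -37.7]
32 9 [-39.8 -37.6]
42 43 [-63.8 -24.4]
52 58 [-65.  -14.5]
62 84 [-64.3  -0.1]
72 79 [-64.8  -1.3]
82 81 [-64.7  -0.1]
92 92 [-40.3  -0.2]
102 86 [-40.2  -0.1]
x -36 [ -9.3 110.3] blank z 0.0341
x -30 [ -9.4 110.2] blank z 0.0339
x -24 [ -9.6 110. ] blank z 0.0339
x -18 [ 50.  110.2] blank z 0.0341
x -12 [ 53.5 110.4] blank z 0.0341
x -6 [ 53.6 110.3] blank z 0.034
17.35 [0.4673733  0.03968732 0.22271618] [-0.5641303   0.25834529 -0.30486624]
```

View pics/w10.png

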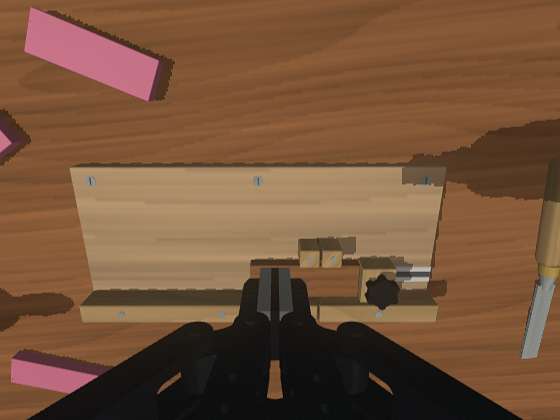

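View pics/w10c.png

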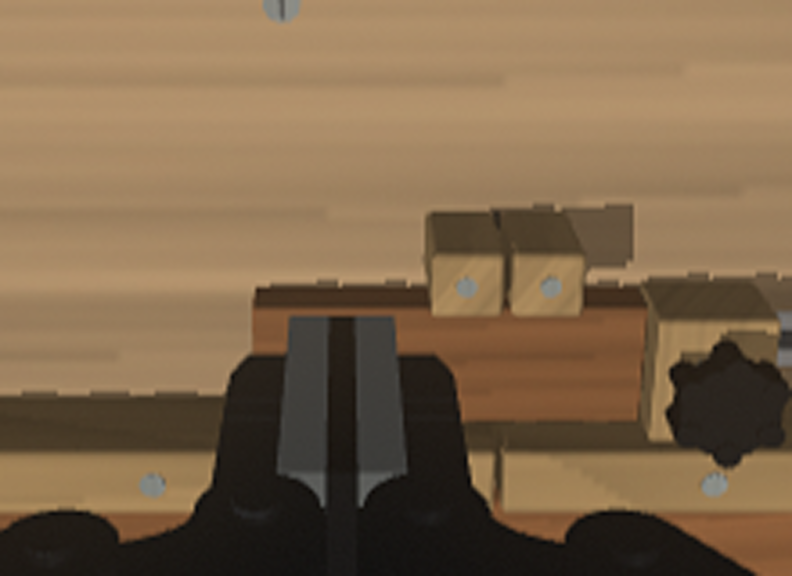

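The blank's end is at y 110 against the stop, its near side is at −39.5 to −40.3 along the whole length, and its top is at z 34 mm. I'll check the bystanders, then hand in.

```bash
python3 - <<'E'
from h import *
c=cam("top");cv2.imwrite("pics/top11.png",c["pixels"])
for th in ["mallet","chisel","plane","blank"]:
    for r in manip.masks_of("top",th): print(th,round(r["p"],2),r["bbox"])
print(manip.hand_in()); print(manip.get_obs()["clock"])
E
```

```text
mallet 0.6 [397.3, 156.4, 444.3, 191.6]
chisel 0.9 [164.6, 134.1, 175.7, 220.3]
blank 0.8 [343.0, 133.7, 387.0, 159.7]
blank 0.77 [300.4, 249.2, 337.9, 276.8]
blank 0.7 [351.1, 221.3, 391.9, 250.1]
the job is handed in; nothing more can be done
None
the job is handed in; nothing more can be done
```

The wooden blank is set against both the fence and the stop, and the job is handed in at about 17.5 s of the 51 s allowed.

I pushed it flat against the fence with two fingertips, short of the cheek, with about 6 N of contact. With the fingers shut I then pushed its rear end along the fence and through the slot. At the stop the contact force was about 8 N. It was never gripped or lifted. The hand then backed off and rose about 22 cm above the bench.

**Last checks:**
- **Stop:** the blank's front end measures y 110.0–110.4 mm, against the stop face at 110.0 mm.
- **Fence:** its near side lies 39.5–40.3 mm from the fence side along its whole length (40 mm nominal).
- **Flat:** its top is at z 34 mm (18 mm bed plus 16 mm blank).
- **Bystanders:** the mallet, chisel and pink look-alikes are where they were, within the detector's scatter of up to 4.5 pixels.
- **Not confirmed:** the detector did not report the plane in the last top picture, and I did not view that picture. The arm did not go near the plane after leaving its start pose.

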